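# Weigh a glass weighing bottle on the balance

### The job

Weigh the tall glass weighing bottle: slide the balance's glass top pane open, stand the bottle upright in the middle of the weighing pan, let go, and slide the pane fully shut again. The bottle is thin glass and the pan sits on a delicate weighing cell, so squeeze the bottle with no more than 10 N, set it down gently without dropping it or pressing on the pan (8 N at most), and leave the other things where they are.

Things in the scene. Friction and masses are not known exactly. Their poses are not given: they have to be found in the camera images.
- tall_weighing_bottle: the narrow, taller of two clear stoppered glass weighing bottles: round, 36 mm in diameter, straight sides to 45 mm, then a slightly narrower stopper with a small knob (moves as one with the bottle), 62 mm high in all, about 70 g. Origin at the centre of its underside, z up. Breaks if squeezed with more than 10 N (by each finger) or tipped over
- low_weighing_bottle: the wide, low stoppered glass weighing bottle, 56 mm in diameter, 40 mm high; not wanted now. Origin at the centre of its underside
- balance: white laboratory balance, 260 (x) by 190 (y) mm, fixed; origin under its centre, x to its back, z up. Low console with display in front (to 58 mm); behind it a low glass draught shield, open inside over x -62 to +82 and y -75 to +75 mm, rim and side rails at z 143 mm, covered by a sliding glass pane; then a column 136 mm high
- weighing_pan: round steel pan in the middle of the shield, 80 mm in diameter; origin at the centre of its upper face, 68 mm above the bench and 5 mm behind the balance's origin. It gives by 1 mm for each 1.5 N on it (about 0.5 mm under the bottle); more than 8 N on it overloads the weighing cell
- pane (a joint): sliding top pane of the shield: 0 = fully shut, grows as it slides back towards the balance's rear (its +x), 0.120 m = fully open. Slides with about 1.5 N and stays where it is left
- pane_handle (a point): top centre of the upright black pull on the pane's front edge: a bar 60 mm wide (balance y), 12 mm thick (balance x), rising 19 mm above the pane's upper face. Its top is 160 mm above the bench. Moves with the pane; fully open it is 56 mm behind the pan's centre, shut 64 mm in front of it
- petri_dish: petri dish, 92 mm in diameter, 15 mm high, bystander; origin at the centre of its underside
- reagent_bottle: small white reagent bottle with a screw cap, 37 mm in diameter, 69 mm high, bystander; origin at the centre of its underside
There are look-alikes about, which are no part of the job. Leave any green or red look-alike of the tall_weighing_bottle alone.

How it is judged:
On the way, in this order (a step that is already met when the one before it is completed fails the run):
1. the pane has been slid open (value of joint pane above 0.06 m), for 0.1 s.
2. the tall bottle stands upright in the middle of the pan (within 20 mm), let go (horizontal distance between tall_weighing_bottle and weighing_pan below 0.02 m and contact force between tall_weighing_bottle and weighing_pan above 0.2 N and angle between tall_weighing_bottle's own z axis and vertical below 0.1 rad and contact force between tall_weighing_bottle and the fingers below 0.1 N), for 0.2 s.
At the end, for the whole second after the job is handed in: The tall weighing bottle stands upright (within 0.1 rad) and at rest on the weighing pan, its centre within 20 mm of the pan's centre, and the top pane is shut to within 6 mm (value of joint pane below 0.006 m and horizontal distance between tall_weighing_bottle and weighing_pan below 0.02 m and contact force between tall_weighing_bottle and weighing_pan above 0.2 N and angle between tall_weighing_bottle's own z axis and vertical below 0.1 rad and linear speed of tall_weighing_bottle below 0.02 m/s); the robot touches nothing.
It fails at once if the fingers squeeze the tall bottle with more than 10 N each (26 N on both together, with a margin) (contact force between tall_weighing_bottle and the fingers above 26 N).
It fails at once if more than 8 N acts on the weighing pan (pressed or dropped on) (contact force between weighing_pan and anything else above 8 N).
It fails at once if the tall bottle is dropped onto the pan: let go while its foot is more than 8 mm above it (horizontal distance between tall_weighing_bottle and weighing_pan below 0.06 m and z of tall_weighing_bottle in the frame of weighing_pan above 0.008 m and contact force between tall_weighing_bottle and anything else below 0.05 N).
It fails at once if the tall bottle is tipped by more than 0.6 rad (angle between tall_weighing_bottle's own z axis and vertical above 0.6 rad).
It fails at once if the low bottle, the petri dish or the reagent bottle is moved by more than 30 mm (distance of any of low_weighing_bottle, petri_dish, reagent_bottle from where it was at the start of the episode above 0.03 m).
It also fails if it takes over 72 s, if anything falls off the work surface, if the arm or the gripper's body presses on something with over 40 N, if the wrist force passes 120 N, or if a joint passes its speed limit or range.

### The arm

A 6-joint arm with a two-finger parallel gripper is mounted at the origin on a cart in front of the work surface, level with it; the furniture and walls round the work are solid. World frame = base frame: x ahead of the robot, y to its left, z up, the work surface at z = 0. Lengths are in m, angles in rad, forces in N, time in s.
With the tool pointing down it reaches from about 0.35 to 0.975 m from the base axis. Payload 4.9 kg.
Tool frame: the origin (TCP) lies at the very end of the fingers, on their centre line; the grasp point (between the pads) lies 19 mm behind it; z points along the fingers, y is the line along which they close (so a half turn about z gives the same grasp; the last joint's range is limited). The gripper opens to 85 mm and grips with 20 to 120 N. Pads are 22 mm wide; open, the fingers measure 114 mm over their backs; the gripper's body (76 mm by 85 mm) begins 54 mm behind the grasp point. The pads swing forward as they close: fully open they stand 13 mm farther back than shut.
Start: joints at [1.226, 0.053, 1.613, -0, 1.476, -0.119], TCP at [0.14, 0.609, 0.231] pointing down, gripper open.
Joint ranges: [-3.01, 3.01], [-1.01, 2.22], [0.06, 2.58], [-1.02, 4.17], [0.09, 2.62], [-3.14, 3.14]. Speed limits (rad/s): [2.57, 2.57, 3.14, 3.14, 3.14, 3.14].

### API

Orientations are given as a unit quaternion [w, x, y, z].
In Python, from plant import manip gives the robot as it stands.
- The arm moves only by the tool send_rows, never from a script. Its argument "increments" is a list of rows, each an object of numbers: "claw": the closure, from -1 (fully open) to 1 (shut); "dx", "dy", "dz": the shift along the tool's x, y, z in units of 0.5 m (1.0 is 0.5 m); "yaw": the turn about the tool's z in units of 1.5 rad (1.0 is 1.5 rad). A call has 1 to 20 rows; each row is the pose to reach, as a shift and turn from the pose commanded when the call began, along the tool's axes at that moment; what a row does not reach only later rows make up. A row lasts 1/8 s, in which the tool goes at most 62.5 mm and 10.7 degrees, less where a joint would pass 70% of its speed; a pose out of reach is approached as far as the arm can. A call with a number of a shift or a turn outside -1 to 1 is refused whole. A call with a gripper value outside its range is refused whole. The fingers move at their own pace and stop on an object; the grip force is fixed at half the most. Time passes only in rows, so rows that repeat a pose let the fingers close. It gives the time, the measured TCP pose, the force, the opening and the grip force at its end, in the units of the state.
- manip.state(): the state, without advancing time (a new reading comes with each control period).
- manip.grab_frame(name): name is "side" or "top"; returns the picture (420x560x3 uint8, red, green, blue); there is no depth.
- manip.camera_params(name): a dict with "camera_matrix" (3x3 intrinsics, pixels), "extrinsics" (4x4, takes a point from world to camera coordinates). Camera axes: x right, y down, z forward; pixel columns grow to the right and rows downward; lengths in m; the calibration is good to about 2 mm. A picture is of the moment at which its call begins. camera_params takes no time and is no camera call.
- manip.job_done(): hands the job in; it is judged then, once.
The state is a dict: "time": time; "joint_pos": joint angles; "joint_vel": joint speeds; "joint_efforts": joint torques, N m; "tool_pos": TCP position; "tool_rot": TCP orientation; "contact_force": force on the tool from outside, world axes, zero at the start; "ft_torque": the same for the moment, N m; "gripper_width": opening from 0.0 (shut) to 1.0 (fully open); "grasp_force": force on a finger pad.
Only numpy, scipy, OpenCV 4.12 (cv2) and the standard library are available. Lean on these libraries where they do the work, as an engineer would, in place of code of your own. Each camera call takes 0.05 s, during which the arm holds its last target. There are 200 camera calls.

## Working session

There is one attempt and no reset: what is moved stays moved. The work goes in short steps, Python scripts to look and compute and a tool call to move; the robot and the scene stay as the last step left them, time stands still between calls to the robot, and variables do not carry over. Pictures are saved under pics/ and viewed, at most 10 in all, crops included, and the job is handed in when it is done.

Besides the shell and the picture viewer there is one more tool, called after "Emit:" as name([rows], argument=value, ...), one row to a line, values as JSON. send_rows: Moves the arm, as the interface text tells. Shifts and turns lie within -1 to 1; 1 stands for 0.5 m of shift or 1.5 rad of turn. Its arguments: {"type":"object","properties":{"increments":{"type":"array","items":{"type":"object","properties":{"claw":{"type":"number"},"dx":{"type":"number"},"dy":{"type":"number"},"dz":{"type":"number"},"yaw":{"type":"number"}}}}},"required":["increments"]}

```bash
mkdir -p pics
python3 - <<'E'
from plant import manip
import cv2,numpy as np
np.set_printoptions(precision=4,suppress=True)
for n in("side","top"):
    cv2.imwrite(f"pics/{n}0.png",cv2.cvtColor(manip.grab_frame(n),cv2.COLOR_RGB2BGR))
    c=manip.camera_params(n);print(n,np.array(c["camera_matrix"]),np.array(c["extrinsics"]))
s=manip.state();print(s)
E
```

```text
side [[458.7734   0.     283.2827]
 [  0.     458.7734 209.2494]
 [  0.       0.       1.    ]] [[-0.9839 -0.1788  0.007   0.5278]
 [-0.1044  0.5421 -0.8338  0.113 ]
 [ 0.1453 -0.8211 -0.552   1.165 ]
 [ 0.      0.      0.      1.    ]]
top [[515.8229   0.     285.2245]
 [  0.     515.8229 203.8914]
 [  0.       0.       1.    ]] [[-0.039  -0.9992  0.0029  0.1037]
 [-0.9778  0.0376 -0.206   0.5419]
 [ 0.2057 -0.0109 -0.9786  1.29  ]
 [ 0.      0.      0.      1.    ]]
{'time': 0.1, 'joint_pos': array([ 1.226 ,  0.0533,  1.6142,  0.    ,  1.476 , -0.119 ]), 'joint_vel': array([ 0.0002, -0.0023, -0.0024, -0.0005, -0.0003, -0.0016]), 'joint_efforts': array([  0.0001, -39.4904, -37.1364,  -0.0001,   0.004 ,  -0.    ]), 'tool_pos': array([0.1397, 0.6086, 0.2302]), 'tool_rot': array([-0.0002,  0.1127,  0.9936, -0.0009]), 'contact_force': array([-0.61  ,  0.8597, -0.3288]), 'ft_torque': array([-0.029 , -0.0176,  0.0042]), 'grasp_force': 0.0, 'gripper_width': 1.0013211345641473}
```

View pics/top0.png

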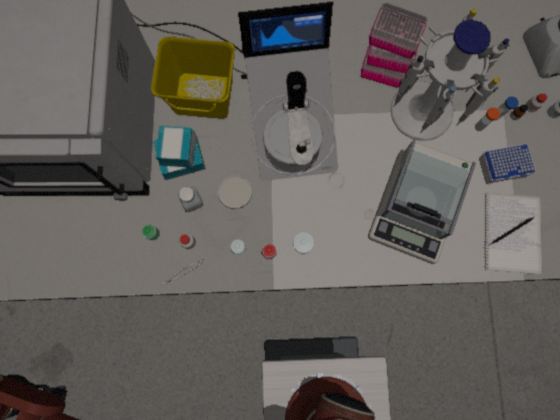

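View pics/side0.png

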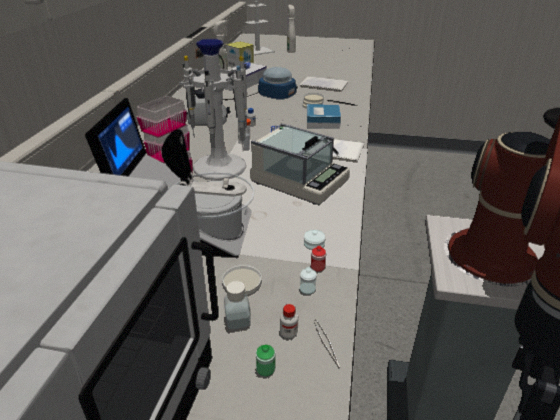

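Top view: the clear tall bottle is at about (238,246), red look-alike at (269,251), low bottle (303,242), and the balance around (420,205) with its handle near (424,212). In the side view the tall bottle is at (308,280). I'll enlarge both areas.

Run:
```python
import cv2,numpy as np
t=cv2.imread("pics/top0.png");s=cv2.imread("pics/side0.png")
f=lambda im,x,y,w,h,k:cv2.resize(im[y:y+h,x:x+w],(w*k,h*k),interpolation=cv2.INTER_CUBIC)
a=f(t,360,135,130,130,4) #520x520
b=f(t,215,220,70,65,4)   #280x260
c=f(s,280,255,70,65,4)
cv2.imwrite("pics/crop.png",np.hstack([a,np.vstack([b,c])]))
```

```text
(no output)
```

View pics/crop.png

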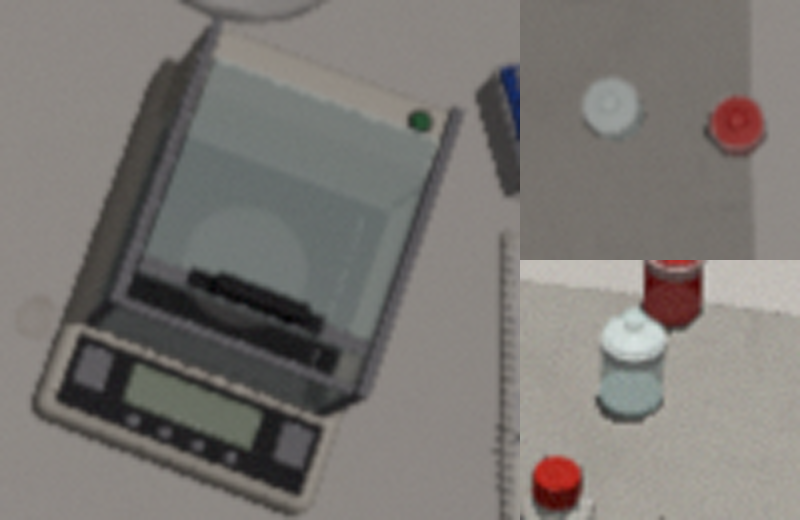

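The crop shows the tall bottle's knob at top pixel (237.3,245.2) and side pixel (308,268). The pane handle centre is at top pixel (424.3,209.4), and the rails and the pan (421.5,201) are clear too.

```bash
cat > h.py <<'E'
from plant import manip
import numpy as np
def bp(cam,u,v,z):
    c=manip.camera_params(cam);K=np.array(c["camera_matrix"]);T=np.array(c["extrinsics"]);R=T[:3,:3];t=T[:3,3]
    d=R.T@np.linalg.inv(K)@[u,v,1];o=-R.T@t
    return (o+d*(z-o[2])/d[2])[:2].round(4)
def proj(cam,p):
    c=manip.camera_params(cam);K=np.array(c["camera_matrix"]);T=np.array(c["extrinsics"])
    q=K@(T[:3,:3]@np.array(p)+T[:3,3]);return (q[:2]/q[2]).round(1)
E
python3 - <<'E'
from h import *
C=lambda x,y:((x+.5)/4-.5+360,(y+.5)/4-.5+135)
print("knob",bp("top",237.3,245.2,.062),bp("side",308.1,268.3,.061),"bottom",bp("side",307.3,290.,0))
print("disc",bp("top",237.3,246.2,.05))
print("low",bp("top",303,242,.038),"red",bp("top",269,251,.055))
for n,x,y,z in[("hL",190,273,.16),("hR",324,320,.16),("hC",257,297,.16),("RL0",215,22,.143),("RL1",115,300,.143),("RR0",458,110,.143),("RR1",362,400,.143),("pan",247,265,.068),("CL",36,408,.0),("CR",298,515,.0),("conL",42,400,.05),("conR",303,503,.05)]:
    print(n,bp("top",*C(x,y),z))
E
```

```text
knob [0.4412 0.2093] [0.442  0.2129] bottom [0.441  0.2176]
disc [0.4402 0.2104]
low [0.4462 0.0401] red [0.4241 0.129 ]
hL [ 0.5149 -0.2095]
hR [ 0.4831 -0.2872]
hC [ 0.4987 -0.2484]
RL0 [ 0.6781 -0.2435]
RL1 [ 0.5034 -0.1667]
RR0 [ 0.6152 -0.3892]
RR1 [ 0.4364 -0.3106]
pan [ 0.5375 -0.2701]
CL [ 0.4589 -0.1384]
CR [ 0.3806 -0.3073]
conL [ 0.4571 -0.1341]
conR [ 0.3841 -0.2965]
```

Emit:
send_rows([
  {"dx":-0.4,"dy":-0.38,"yaw":0.06,"claw":1},
  {"dx":-0.81,"dy":-0.756,"yaw":0.122,"claw":1},
  {"dx":-0.81,"dy":-0.756,"yaw":0.122,"claw":1},
  {"dx":-0.81,"dy":-0.756,"yaw":0.122,"claw":1},
  {"dx":-0.81,"dy":-0.756,"yaw":0.122,"claw":1},
  {"dx":-0.81,"dy":-0.756,"yaw":0.122,"claw":1},
  {"dx":-0.81,"dy":-0.756,"yaw":0.122,"claw":1},
  {"dx":-0.81,"dy":-0.756,"yaw":0.122,"claw":1},
  {"dx":-0.81,"dy":-0.756,"yaw":0.122,"claw":1},
  {"dx":-0.81,"dy":-0.756,"yaw":0.122,"claw":1},
  {"dx":-0.81,"dy":-0.756,"yaw":0.122,"claw":1},
  {"dx":-0.81,"dy":-0.756,"yaw":0.122,"claw":1},
  {"dx":-0.81,"dy":-0.756,"yaw":0.122,"claw":1},
])

```text
invalid input
```

Emit:
send_rows([
  {"dx":-0.4,"dy":-0.38,"dz":0,"yaw":0.06,"claw":1},
  {"dx":-0.81,"dy":-0.756,"dz":0,"yaw":0.122,"claw":1},
  {"dx":-0.81,"dy":-0.756,"dz":0,"yaw":0.122,"claw":1},
  {"dx":-0.81,"dy":-0.756,"dz":0,"yaw":0.122,"claw":1},
  {"dx":-0.81,"dy":-0.756,"dz":0,"yaw":0.122,"claw":1},
  {"dx":-0.81,"dy":-0.756,"dz":0,"yaw":0.122,"claw":1},
  {"dx":-0.81,"dy":-0.756,"dz":0,"yaw":0.122,"claw":1},
  {"dx":-0.81,"dy":-0.756,"dz":0,"yaw":0.122,"claw":1},
  {"dx":-0.81,"dy":-0.756,"dz":0,"yaw":0.122,"claw":1},
  {"dx":-0.81,"dy":-0.756,"dz":0,"yaw":0.122,"claw":1},
  {"dx":-0.81,"dy":-0.756,"dz":0,"yaw":0.122,"claw":1},
  {"dx":-0.81,"dy":-0.756,"dz":0,"yaw":0.122,"claw":1},
])

```text
time: 1.6
tool_pos: [0.4493, 0.1511, 0.2311]
tool_rot: [-0.0, 0.202, 0.979, 0.0]
contact_force: [0.8, 0.3, 0.4]
gripper_width: -0.002
grasp_force: 0.0
```

Emit:
send_rows([
  {"dx":-0.327,"dy":-0.693,"dz":0.08,"yaw":0,"claw":1},
  {"dx":-0.327,"dy":-0.693,"dz":0.08,"yaw":0,"claw":1},
  {"dx":-0.327,"dy":-0.693,"dz":0.08,"yaw":0,"claw":1},
  {"dx":-0.327,"dy":-0.693,"dz":0.08,"yaw":0,"claw":1},
  {"dx":-0.327,"dy":-0.693,"dz":0.08,"yaw":0,"claw":1},
  {"dx":-0.327,"dy":-0.693,"dz":0.08,"yaw":0,"claw":1},
  {"dx":-0.327,"dy":-0.693,"dz":0.08,"yaw":0,"claw":1},
  {"dx":-0.327,"dy":-0.693,"dz":0.08,"yaw":0,"claw":1},
  {"dx":-0.327,"dy":-0.693,"dz":0.12,"yaw":0,"claw":1},
  {"dx":-0.327,"dy":-0.693,"dz":0.16,"yaw":0,"claw":1},
  {"dx":-0.327,"dy":-0.693,"dz":0.166,"yaw":0,"claw":1},
  {"dx":-0.327,"dy":-0.693,"dz":0.166,"yaw":0,"claw":1},
])

```text
time: 3.1
tool_pos: [0.4621, -0.2323, 0.1476]
tool_rot: [-0.001, 0.203, 0.979, 0.0]
contact_force: [0.7, -0.4, 0.1]
gripper_width: 0.0
grasp_force: 0.0
```

Run:
```python
from h import *
import cv2
f=lambda im,x,y,w,h,k:cv2.resize(im[y:y+h,x:x+w,::-1],(w*k,h*k),interpolation=cv2.INTER_CUBIC)
a=f(manip.grab_frame("top"),370,140,110,130,4);b=f(manip.grab_frame("side"),245,115,85,90,4)
c=np.zeros((520,780,3),np.uint8);c[:,:440]=a;c[:360,440:]=b
cv2.imwrite("pics/c2.png",c)
```

```text
(no output)
```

View pics/c2.png

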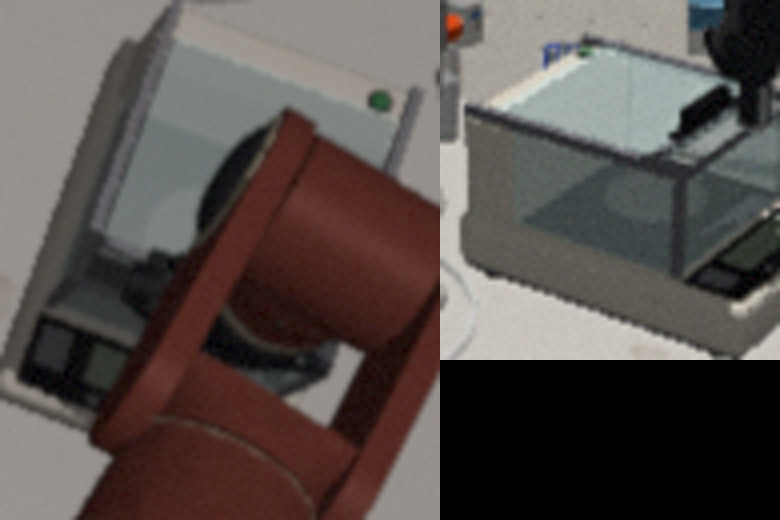

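The side crop shows the fingers just in front of the handle, with a clear gap ahead of the pane. The pane is therefore already slightly open. Now I'll push it open.

Emit:
send_rows([
  {"dx":-0.02,"dy":0,"dz":0,"yaw":0,"claw":1},
  {"dx":-0.04,"dy":0,"dz":0,"yaw":0,"claw":1},
  {"dx":-0.06,"dy":0,"dz":0,"yaw":0,"claw":1},
  {"dx":-0.08,"dy":0,"dz":0,"yaw":0,"claw":1},
  {"dx":-0.1,"dy":0,"dz":0,"yaw":0,"claw":1},
  {"dx":-0.12,"dy":0,"dz":0,"yaw":0,"claw":1},
  {"dx":-0.14,"dy":0,"dz":0,"yaw":0,"claw":1},
  {"dx":-0.16,"dy":0,"dz":0,"yaw":0,"claw":1},
  {"dx":-0.18,"dy":0,"dz":0,"yaw":0,"claw":1},
  {"dx":-0.2,"dy":0,"dz":0,"yaw":0,"claw":1},
  {"dx":-0.215,"dy":0,"dz":0,"yaw":0,"claw":1},
  {"dx":-0.23,"dy":0,"dz":0,"yaw":0,"claw":1},
])

```text
time: 4.7
tool_pos: [0.5682, -0.2788, 0.1482]
tool_rot: [-0.0, 0.203, 0.979, 0.0]
contact_force: [-2.3, -0.5, -0.3]
gripper_width: 0.001
grasp_force: 0.9
```

Emit:
send_rows([
  {"dx":-0.004,"dy":0,"dz":0,"yaw":0,"claw":1},
  {"dx":-0.008,"dy":0,"dz":0,"yaw":0,"claw":1},
  {"dx":-0.01,"dy":0,"dz":0,"yaw":0,"claw":1},
])

```text
time: 5.08
tool_pos: [0.5724, -0.2805, 0.1483]
tool_rot: [-0.0, 0.203, 0.979, 0.0]
contact_force: [-1.2, 0.1, -0.5]
gripper_width: -0.004
grasp_force: 0.8
```

Emit:
send_rows([
  {"dx":0.04,"dy":0,"dz":0,"yaw":0,"claw":1},
  {"dx":0.04,"dy":0,"dz":-0.1,"yaw":0,"claw":1},
  {"dx":0.05,"dy":0,"dz":-0.17,"yaw":0,"claw":1},
  {"dx":0.63,"dy":0.798,"dz":-0.17,"yaw":0,"claw":1},
  {"dx":0.63,"dy":0.798,"dz":-0.17,"yaw":0,"claw":-0.4},
  {"dx":0.63,"dy":0.798,"dz":-0.17,"yaw":0,"claw":-0.4},
  {"dx":0.63,"dy":0.798,"dz":-0.17,"yaw":0,"claw":-0.4},
  {"dx":0.63,"dy":0.798,"dz":-0.17,"yaw":0,"claw":-0.4},
  {"dx":0.63,"dy":0.798,"dz":-0.17,"yaw":0,"claw":-0.4},
  {"dx":0.63,"dy":0.798,"dz":-0.17,"yaw":0,"claw":-0.4},
  {"dx":0.63,"dy":0.798,"dz":-0.17,"yaw":0,"claw":-0.4},
  {"dx":0.63,"dy":0.798,"dz":-0.17,"yaw":0,"claw":-0.4},
  {"dx":0.63,"dy":0.798,"dz":-0.17,"yaw":0,"claw":-0.4},
  {"dx":0.63,"dy":0.798,"dz":-0.17,"yaw":0,"claw":-0.4},
  {"dx":0.63,"dy":0.798,"dz":-0.17,"yaw":0,"claw":-0.4},
  {"dx":0.63,"dy":0.798,"dz":-0.09,"yaw":0,"claw":-0.4},
  {"dx":0.63,"dy":0.798,"dz":0.04,"yaw":0,"claw":-0.4},
  {"dx":0.63,"dy":0.798,"dz":0.12,"yaw":0,"claw":-0.4},
  {"dx":0.63,"dy":0.798,"dz":0.12,"yaw":0,"claw":-0.4},
])

```text
time: 7.45
tool_pos: [0.4391, 0.2091, 0.0844]
tool_rot: [-0.004, 0.204, 0.979, -0.002]
contact_force: [-0.2, -0.8, 0.6]
gripper_width: 0.7
grasp_force: 0.0
```

Run:
```python
from h import *
import cv2
f=lambda im,x,y,w,h,k:cv2.resize(im[y:y+h,x:x+w,::-1],(w*k,h*k),interpolation=cv2.INTER_CUBIC)
a=f(manip.grab_frame("top"),370,135,110,130,4);im=manip.grab_frame("side");b=f(im,270,210,85,100,4);d=f(im,245,115,85,50,4)[:120]
c=np.zeros((520,780,3),np.uint8);c[:,:440]=a;c[:400,440:]=b;c[400:,440:]=d
cv2.imwrite("pics/c3.png",c)
```

```text
(no output)
```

View pics/c3.png

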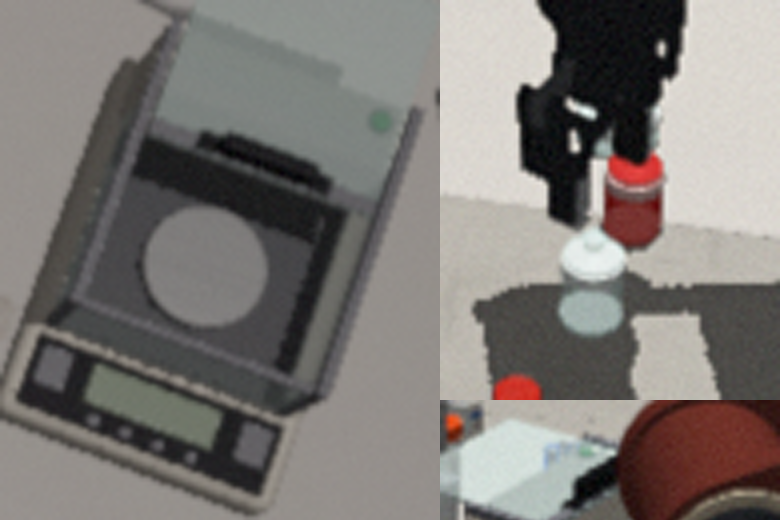

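The pan now shows clearly, centred at top pixel (421,201.2), and the open handle is at (436,175). In the side view the fingers straddle the tall bottle, whose knob is at about (308,269).

Run:
```python
from h import *
s=manip.state();print(s["tool_pos"],s["tool_rot"])
print("pan",bp("top",421.0,201.2,.068),"h",bp("top",435.9,175.1,.16))
S=lambda x,y:((x-440+.5)/4-.5+270,(y+.5)/4-.5+210)
print(bp("side",*S(594,233),.061),bp("side",*S(591,312),.0), bp("side",*S(594,262),.045))
```

```text
[0.44295165 0.21050489 0.08959393] [6.00497757e-04 2.03445787e-01 9.79085972e-01 3.31958356e-04]
pan [ 0.5366 -0.2691] h [ 0.5812 -0.2856]
[0.4422 0.2115] [0.4419 0.2098] [0.4408 0.2174]
```

Emit:
send_rows([
  {"dx":0,"dy":0,"dz":0.03,"yaw":0,"claw":-0.4},
  {"dx":0,"dy":0,"dz":0.07,"yaw":0,"claw":-0.4},
  {"dx":0,"dy":0,"dz":0.11,"yaw":0,"claw":-0.4},
  {"dx":0,"dy":0,"dz":0.145,"yaw":0,"claw":-0.4},
  {"dx":0,"dy":0,"dz":0.158,"yaw":0,"claw":-0.3},
  {"dx":0,"dy":0,"dz":0.158,"yaw":0,"claw":-0.1},
  {"dx":0,"dy":0,"dz":0.158,"yaw":0,"claw":0.0},
  {"dx":0,"dy":0,"dz":0.158,"yaw":0,"claw":0.05},
  {"dx":0,"dy":0,"dz":0.158,"yaw":0,"claw":0.1},
  {"dx":0,"dy":0,"dz":0.158,"yaw":0,"claw":0.1},
])

```text
time: 8.8
tool_pos: [0.4422, 0.2108, 0.0096]
tool_rot: [0.0, 0.203, 0.979, 0.0]
contact_force: [0.3, -0.6, -0.4]
gripper_width: 0.449
grasp_force: 0.1
```

Emit:
send_rows([
  {"dx":0,"dy":0,"dz":0,"yaw":0,"claw":0.13},
  {"dx":0,"dy":0,"dz":0,"yaw":0,"claw":0.145},
  {"dx":0,"dy":0,"dz":0,"yaw":0,"claw":0.15},
  {"dx":0,"dy":0,"dz":0,"yaw":0,"claw":0.15},
])

```text
time: 9.3
tool_pos: [0.442, 0.2108, 0.0093]
tool_rot: [0.0, 0.203, 0.979, 0.0]
contact_force: [0.7, 1.2, 0.4]
gripper_width: 0.426
grasp_force: 0.4
```

Emit:
send_rows([
  {"dx":0,"dy":0,"dz":0,"yaw":0,"claw":0.155},
  {"dx":0,"dy":0,"dz":0,"yaw":0,"claw":0.16},
  {"dx":0,"dy":0,"dz":0,"yaw":0,"claw":0.16},
])

```text
time: 9.68
tool_pos: [0.442, 0.2108, 0.0094]
tool_rot: [0.0, 0.203, 0.979, 0.0]
contact_force: [0.4, 0.6, 0.5]
gripper_width: 0.422
grasp_force: 3.7
```

Emit:
send_rows([
  {"dx":0,"dy":0,"dz":0,"yaw":0,"claw":0.162},
  {"dx":0,"dy":0,"dz":0,"yaw":0,"claw":0.162},
  {"dx":0,"dy":0,"dz":-0.01,"yaw":0,"claw":0.162},
  {"dx":0,"dy":0,"dz":-0.02,"yaw":0,"claw":0.162},
  {"dx":0,"dy":0,"dz":-0.04,"yaw":0,"claw":0.162},
  {"dx":0,"dy":0,"dz":-0.06,"yaw":0,"claw":0.162},
  {"dx":0,"dy":0,"dz":-0.06,"yaw":0,"claw":0.162},
])

```text
time: 10.55
tool_pos: [0.443, 0.211, 0.0408]
tool_rot: [0.001, 0.203, 0.979, 0.001]
contact_force: [1.2, 0.6, -0.3]
gripper_width: 0.423
grasp_force: 5.1
```

Run:
```python
from h import *
import cv2
im=manip.grab_frame("side")
cv2.imwrite("pics/c4.png",cv2.resize(im[210:310,260:360,::-1],None,fx=5,fy=5,interpolation=cv2.INTER_CUBIC))
p=manip.state()["tool_pos"];print(p)
for z in(0,.045,.062):print(z,(proj("side",[p[0],p[1],p[2]-.0094+z])-[260,210])*5)
```

```text
[0.44252142 0.21090382 0.04011932]
0 [237.5 339.5]
0.045 [241. 263.]
0.062 [242.5 233. ]
```

View pics/c4.png

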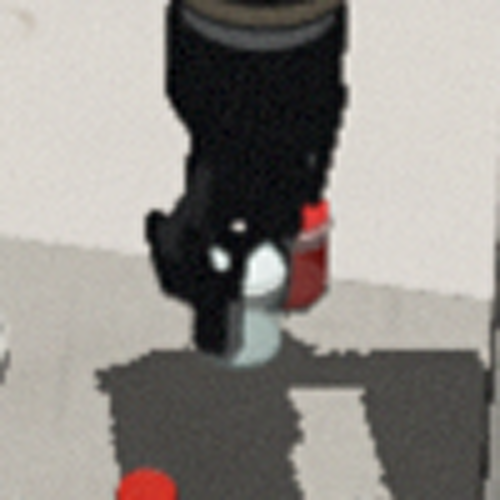

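The bottle is lifted with the gripper: its foot edge is at crop y≈365, where I predicted it would be. Next I'll raise it and carry it across gently.

Emit:
send_rows([
  {"dx":0,"dy":0,"dz":-0.015,"yaw":0,"claw":0.162},
  {"dx":0,"dy":0,"dz":-0.04,"yaw":0,"claw":0.162},
  {"dx":0,"dy":0,"dz":-0.08,"yaw":0,"claw":0.162},
  {"dx":0,"dy":0,"dz":-0.12,"yaw":0,"claw":0.162},
  {"dx":0,"dy":0,"dz":-0.16,"yaw":0,"claw":0.162},
  {"dx":0,"dy":0,"dz":-0.2,"yaw":0,"claw":0.162},
  {"dx":0,"dy":0,"dz":-0.24,"yaw":0,"claw":0.162},
  {"dx":-0.01,"dy":-0.015,"dz":-0.27,"yaw":0,"claw":0.162},
  {"dx":-0.03,"dy":-0.045,"dz":-0.29,"yaw":0,"claw":0.162},
  {"dx":-0.06,"dy":-0.09,"dz":-0.3,"yaw":0,"claw":0.162},
  {"dx":-0.1,"dy":-0.15,"dz":-0.31,"yaw":0,"claw":0.162},
  {"dx":-0.14,"dy":-0.21,"dz":-0.31,"yaw":0,"claw":0.162},
  {"dx":-0.18,"dy":-0.27,"dz":-0.31,"yaw":0,"claw":0.162},
  {"dx":-0.22,"dy":-0.33,"dz":-0.31,"yaw":0,"claw":0.162},
  {"dx":-0.26,"dy":-0.39,"dz":-0.31,"yaw":0,"claw":0.162},
  {"dx":-0.29,"dy":-0.435,"dz":-0.31,"yaw":0,"claw":0.162},
  {"dx":-0.31,"dy":-0.465,"dz":-0.31,"yaw":0,"claw":0.162},
  {"dx":-0.32,"dy":-0.48,"dz":-0.31,"yaw":0,"claw":0.162},
  {"dx":-0.32,"dy":-0.48,"dz":-0.31,"yaw":0,"claw":0.162},
])

```text
time: 12.98
tool_pos: [0.4933, -0.0733, 0.1942]
tool_rot: [-0.0, 0.203, 0.979, 0.0]
contact_force: [-0.3, 0.1, -0.4]
gripper_width: 0.423
grasp_force: 5.1
```

Emit:
send_rows([
  {"dx":-0.01,"dy":-0.015,"dz":0,"yaw":0,"claw":0.162},
  {"dx":-0.03,"dy":-0.045,"dz":0,"yaw":0,"claw":0.162},
  {"dx":-0.06,"dy":-0.09,"dz":0,"yaw":0,"claw":0.162},
  {"dx":-0.1,"dy":-0.15,"dz":0,"yaw":0,"claw":0.162},
  {"dx":-0.14,"dy":-0.21,"dz":0,"yaw":0,"claw":0.162},
  {"dx":-0.18,"dy":-0.265,"dz":0,"yaw":0,"claw":0.162},
  {"dx":-0.205,"dy":-0.3,"dz":0,"yaw":0,"claw":0.162},
  {"dx":-0.221,"dy":-0.324,"dz":0,"yaw":0,"claw":0.162},
  {"dx":-0.221,"dy":-0.324,"dz":0,"yaw":0,"claw":0.162},
  {"dx":-0.221,"dy":-0.324,"dz":0,"yaw":0,"claw":0.162},
])

```text
time: 14.22
tool_pos: [0.5303, -0.2649, 0.1942]
tool_rot: [-0.0, 0.203, 0.979, 0.0]
contact_force: [0.5, -0.7, 0.0]
gripper_width: 0.417
grasp_force: 5.2
```

Run:
```python
from h import *
import cv2
im=manip.grab_frame("side")
cv2.imwrite("pics/c5.png",cv2.resize(im[80:200,240:360,::-1],None,fx=5,fy=5,interpolation=cv2.INTER_CUBIC))
p=manip.state()["tool_pos"];print(p)
for z in(0,.045,.062):print(z,(proj("side",[p[0],p[1],p[2]-.0094+z])-[240,80])*5)
```

```text
[ 0.53035171 -0.26475746  0.1942562 ]
0 [308.5 240.5]
0.045 [311.  168.5]
0.062 [312.  140.5]
```

View pics/c5.png

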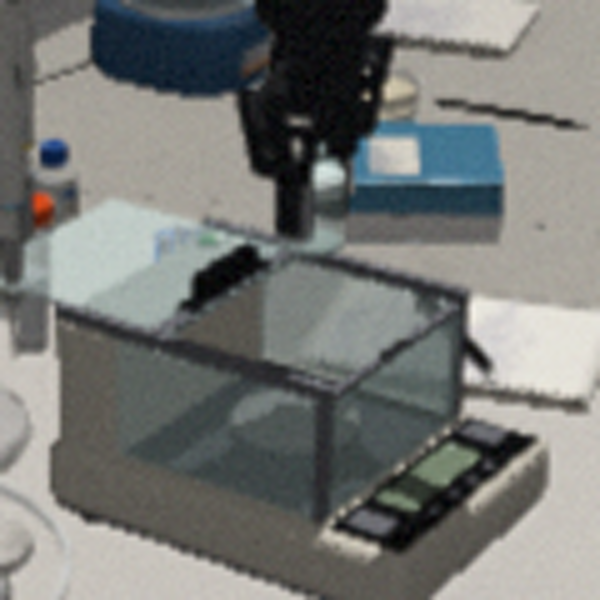

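The bottle hangs upright with no slip: its foot edge is at crop y≈258, and the pan is below at about (300,420). The handle is behind. I'll lower it now.

Emit:
send_rows([
  {"dx":0,"dy":0.002,"dz":0.015,"yaw":0,"claw":0.162},
  {"dx":0,"dy":0,"dz":0.035,"yaw":0,"claw":0.162},
  {"dx":0,"dy":0,"dz":0.055,"yaw":0,"claw":0.162},
  {"dx":0,"dy":0,"dz":0.075,"yaw":0,"claw":0.162},
  {"dx":0,"dy":0,"dz":0.095,"yaw":0,"claw":0.162},
  {"dx":0,"dy":0,"dz":0.115,"yaw":0,"claw":0.162},
  {"dx":0,"dy":0,"dz":0.135,"yaw":0,"claw":0.162},
  {"dx":0,"dy":0,"dz":0.155,"yaw":0,"claw":0.162},
  {"dx":0,"dy":0,"dz":0.175,"yaw":0,"claw":0.162},
  {"dx":0,"dy":0,"dz":0.19,"yaw":0,"claw":0.162},
  {"dx":0,"dy":0,"dz":0.205,"yaw":0,"claw":0.162},
  {"dx":0,"dy":0,"dz":0.215,"yaw":0,"claw":0.162},
  {"dx":0,"dy":0,"dz":0.222,"yaw":0,"claw":0.162},
  {"dx":0,"dy":0,"dz":0.226,"yaw":0,"claw":0.162},
  {"dx":0,"dy":0,"dz":0.226,"yaw":0,"claw":0.162},
  {"dx":0,"dy":0,"dz":0.226,"yaw":0,"claw":0.162},
])

```text
time: 16.27
tool_pos: [0.5306, -0.2658, 0.0816]
tool_rot: [0.0, 0.203, 0.979, -0.0]
contact_force: [1.2, -0.3, -0.9]
gripper_width: 0.424
grasp_force: 5.2
```

Run:
```python
from h import *
s=manip.state();print(s["tool_pos"],s["contact_force"],s["grasp_force"])
print(proj("side",[.537,-.269,.068]))
```

```text
[ 0.53055506 -0.2657748   0.08158392] [ 1.22182119 -0.2544083  -0.93359023] 5.152097353711724
[298.7 162.4]
```

Emit:
send_rows([
  {"dx":0,"dy":0,"dz":0.002,"yaw":0,"claw":0.162},
  {"dx":0,"dy":0,"dz":0.004,"yaw":0,"claw":0.162},
  {"dx":0,"dy":0,"dz":0.006,"yaw":0,"claw":0.162},
  {"dx":0,"dy":0,"dz":0.008,"yaw":0,"claw":0.162},
  {"dx":0,"dy":0,"dz":0.0094,"yaw":0,"claw":0.162},
  {"dx":0,"dy":0,"dz":0.0094,"yaw":0,"claw":0.162},
  {"dx":0,"dy":0,"dz":0.0094,"yaw":0,"claw":0.162},
])

```text
time: 17.15
tool_pos: [0.5304, -0.2657, 0.0767]
tool_rot: [0.0, 0.203, 0.979, -0.0]
contact_force: [-0.3, -0.6, -0.4]
gripper_width: 0.419
grasp_force: 5.2
```

Emit:
send_rows([
  {"dx":0,"dy":0,"dz":0,"yaw":0,"claw":0.155},
  {"dx":0,"dy":0,"dz":0,"yaw":0,"claw":0.15},
  {"dx":0,"dy":0,"dz":0,"yaw":0,"claw":0.14},
  {"dx":0,"dy":0,"dz":0,"yaw":0,"claw":0.1},
  {"dx":0,"dy":0,"dz":0,"yaw":0,"claw":0.0},
  {"dx":0,"dy":0,"dz":0,"yaw":0,"claw":-0.15},
  {"dx":0,"dy":0,"dz":0,"yaw":0,"claw":-0.2},
  {"dx":0,"dy":0,"dz":0,"yaw":0,"claw":-0.2},
  {"dx":0,"dy":0,"dz":0,"yaw":0,"claw":-0.2},
])

```text
time: 18.27
tool_pos: [0.5304, -0.2657, 0.0766]
tool_rot: [0.0, 0.203, 0.979, -0.0]
contact_force: [-0.6, -0.5, 0.5]
gripper_width: 0.602
grasp_force: 0.0
```

Emit:
send_rows([
  {"dx":0,"dy":0,"dz":-0.01,"yaw":0,"claw":-0.2},
  {"dx":0,"dy":0,"dz":-0.03,"yaw":0,"claw":-0.2},
  {"dx":0,"dy":0,"dz":-0.07,"yaw":0,"claw":-0.2},
  {"dx":0,"dy":0,"dz":-0.12,"yaw":0,"claw":-0.2},
  {"dx":0,"dy":0,"dz":-0.18,"yaw":0,"claw":-0.2},
  {"dx":0,"dy":0,"dz":-0.24,"yaw":0,"claw":-0.2},
  {"dx":0,"dy":0,"dz":-0.3,"yaw":0,"claw":0.5},
  {"dx":0,"dy":0,"dz":-0.3,"yaw":0,"claw":1},
  {"dx":0.2,"dy":0.3,"dz":-0.3,"yaw":0,"claw":1},
  {"dx":0.2,"dy":0.3,"dz":-0.3,"yaw":0,"claw":1},
  {"dx":0.2,"dy":0.3,"dz":-0.3,"yaw":0,"claw":1},
  {"dx":0.2,"dy":0.3,"dz":-0.3,"yaw":0,"claw":1},
  {"dx":0.2,"dy":0.3,"dz":-0.3,"yaw":0,"claw":1},
])

```text
time: 19.9
tool_pos: [0.4981, -0.0884, 0.2263]
tool_rot: [-0.0, 0.203, 0.979, -0.0]
contact_force: [0.5, 1.3, -0.5]
gripper_width: -0.0
grasp_force: 0.0
```

Run:
```python
from h import *
import cv2
f=lambda im,x,y,w,h,k:cv2.resize(im[y:y+h,x:x+w,::-1],(w*k,h*k),interpolation=cv2.INTER_CUBIC)
a=f(manip.grab_frame("top"),370,55,130,145,4);b=f(manip.grab_frame("side"),235,90,70,110,4)
c=np.zeros((580,800,3),np.uint8);c[:,:520]=a;c[:440,520:]=b
cv2.imwrite("pics/c6.png",c)
print(manip.state()["tool_pos"],manip.state()["time"])
```

```text
[ 0.49830427 -0.08923288  0.22635693] 20.0
```

View pics/c6.png

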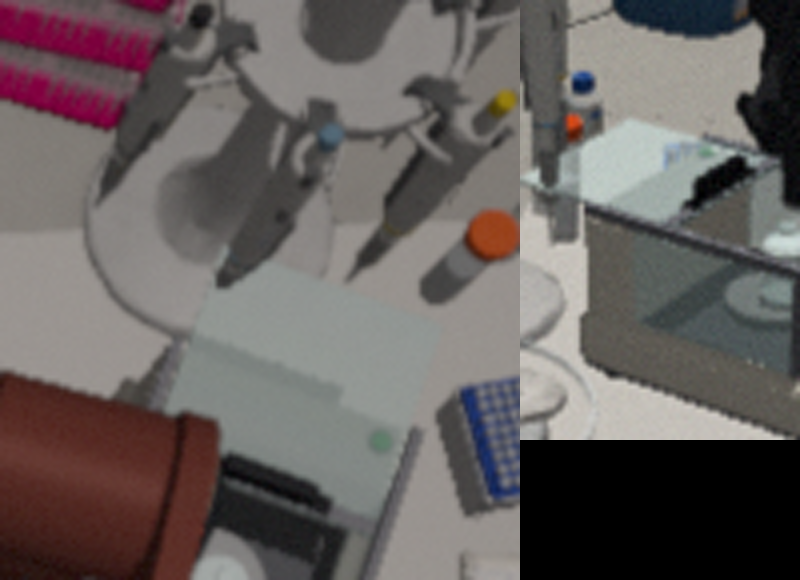

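The bottle stands on the pan (side crop 785,260). The handle is at top px (439,175), and a pipette tip hangs over the rear of the pane at about (426,125). I'll check clearance to it.

Run:
```python
from h import *
b=np.array([.918,-.3955]);n=np.array([.3955,.917]);pan=np.array([.537,-.269])
T=lambda x,y:(370+(x+.5)/4-.5,55+(y+.5)/4-.5)
for name,x,y,zs in[("tip",225,280,(.1,.15,.2)),("mid",270,215,(.2,.25,.3)),("top",330,135,(.3,.4)),("handle",277,478,(.16,))]:
    for z in zs:
        d=bp("top",*T(x,y),z)-pan;print(name,z,(d@b).round(3),(d@n).round(3))
```

```text
tip 0.1 0.189 0.057
tip 0.15 0.167 0.064
tip 0.2 0.144 0.07
mid 0.2 0.193 0.058
mid 0.25 0.168 0.065
mid 0.3 0.143 0.072
top 0.3 0.201 0.055
top 0.4 0.146 0.072
handle 0.16 0.052 -0.004
```

Emit:
send_rows([
  {"dx":-0.08,"dy":-0.07,"dz":0,"yaw":0,"claw":1},
  {"dx":-0.16,"dy":-0.14,"dz":0,"yaw":0,"claw":1},
  {"dx":-0.24,"dy":-0.21,"dz":0,"yaw":0,"claw":1},
  {"dx":-0.32,"dy":-0.28,"dz":0,"yaw":0,"claw":1},
  {"dx":-0.372,"dy":-0.319,"dz":0,"yaw":0,"claw":1},
  {"dx":-0.372,"dy":-0.319,"dz":0,"yaw":0,"claw":1},
  {"dx":-0.372,"dy":-0.319,"dz":0,"yaw":0,"claw":1},
  {"dx":-0.372,"dy":-0.319,"dz":0,"yaw":0,"claw":1},
  {"dx":-0.372,"dy":-0.319,"dz":0.05,"yaw":0,"claw":1},
  {"dx":-0.372,"dy":-0.319,"dz":0.1,"yaw":0,"claw":1},
])

```text
time: 21.25
tool_pos: [0.6056, -0.3078, 0.177]
tool_rot: [0.001, 0.203, 0.979, -0.0]
contact_force: [0.4, 0.8, -1.0]
gripper_width: -0.001
grasp_force: 0.0
```

Run:
```python
from h import *
import cv2
im=manip.grab_frame("side")
cv2.imwrite("pics/c7.png",cv2.resize(im[80:180,230:330,::-1],None,fx=5,fy=5,interpolation=cv2.INTER_CUBIC))
s=manip.state();print(s["tool_pos"],s["contact_force"])
```

```text
[ 0.60365778 -0.30656027  0.17199788] [-1.03815674  0.73915889 -3.31967322]
```

View pics/c7.png

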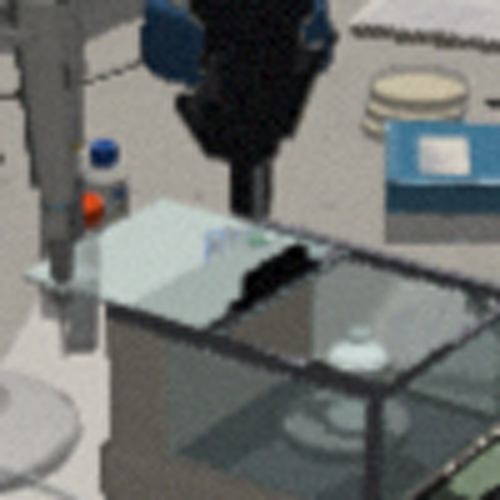

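The bottle stands upright on the pan, and the fingers are above and behind the handle. I'll lower them.

Emit:
send_rows([
  {"dx":0,"dy":0,"dz":0.02,"yaw":0,"claw":1},
  {"dx":0,"dy":0,"dz":0.04,"yaw":0,"claw":1},
  {"dx":0,"dy":0,"dz":0.054,"yaw":0,"claw":1},
  {"dx":0,"dy":0,"dz":0.054,"yaw":0,"claw":1},
])

```text
time: 21.8
tool_pos: [0.6053, -0.3084, 0.1491]
tool_rot: [-0.0, 0.203, 0.979, 0.0]
contact_force: [-0.1, 0.8, -0.0]
gripper_width: 0.001
grasp_force: 0.0
```

Emit:
send_rows([
  {"dx":0.015,"dy":0,"dz":0,"yaw":0,"claw":1},
  {"dx":0.03,"dy":0,"dz":0,"yaw":0,"claw":1},
  {"dx":0.045,"dy":0,"dz":0,"yaw":0,"claw":1},
  {"dx":0.06,"dy":0,"dz":0,"yaw":0,"claw":1},
  {"dx":0.075,"dy":0,"dz":0,"yaw":0,"claw":1},
  {"dx":0.09,"dy":0,"dz":0,"yaw":0,"claw":1},
  {"dx":0.105,"dy":0,"dz":0,"yaw":0,"claw":1},
  {"dx":0.12,"dy":0,"dz":0,"yaw":0,"claw":1},
  {"dx":0.135,"dy":0,"dz":0,"yaw":0,"claw":1},
  {"dx":0.15,"dy":0,"dz":0,"yaw":0,"claw":1},
  {"dx":0.165,"dy":0,"dz":0,"yaw":0,"claw":1},
  {"dx":0.18,"dy":0,"dz":0,"yaw":0,"claw":1},
  {"dx":0.195,"dy":0,"dz":0,"yaw":0,"claw":1},
  {"dx":0.21,"dy":0,"dz":0,"yaw":0,"claw":1},
  {"dx":0.222,"dy":0,"dz":0,"yaw":0,"claw":1},
  {"dx":0.228,"dy":0,"dz":0,"yaw":0,"claw":1},
  {"dx":0.228,"dy":0,"dz":0,"yaw":0,"claw":1},
])

```text
time: 23.92
tool_pos: [0.5003, -0.2632, 0.1493]
tool_rot: [-0.001, 0.203, 0.979, -0.0]
contact_force: [-0.3, -1.0, -0.8]
gripper_width: 0.003
grasp_force: 0.0
```

Emit:
send_rows([
  {"dx":0.005,"dy":0,"dz":0,"yaw":0,"claw":1},
  {"dx":0.01,"dy":0,"dz":0,"yaw":0,"claw":1},
  {"dx":0.015,"dy":0,"dz":0,"yaw":0,"claw":1},
  {"dx":0.02,"dy":0,"dz":0,"yaw":0,"claw":1},
  {"dx":0.023,"dy":0,"dz":0,"yaw":0,"claw":1},
  {"dx":0.026,"dy":0,"dz":0,"yaw":0,"claw":1},
])

```text
time: 24.68
tool_pos: [0.491, -0.259, 0.1497]
tool_rot: [0.003, 0.203, 0.979, -0.001]
contact_force: [12.4, -6.4, -7.7]
gripper_width: -0.001
grasp_force: 6.6
```

The force rose to 14 N with the finger 46 mm in front of the pan centre, so the pane is at its shut stop. Backing off.

Emit:
send_rows([
  {"dx":-0.02,"dy":0,"dz":-0.005,"yaw":0,"claw":1},
  {"dx":-0.04,"dy":0,"dz":-0.02,"yaw":0,"claw":1},
  {"dx":-0.04,"dy":0,"dz":-0.08,"yaw":0,"claw":1},
  {"dx":-0.04,"dy":0,"dz":-0.16,"yaw":0,"claw":1},
  {"dx":0.1,"dy":0.4,"dz":-0.2,"yaw":0,"claw":1},
  {"dx":0.1,"dy":0.4,"dz":-0.2,"yaw":0,"claw":1},
  {"dx":0.1,"dy":0.4,"dz":-0.2,"yaw":0,"claw":1},
  {"dx":0.1,"dy":0.4,"dz":-0.2,"yaw":0,"claw":1},
  {"dx":0.1,"dy":0.4,"dz":-0.2,"yaw":0,"claw":1},
  {"dx":0.1,"dy":0.4,"dz":-0.2,"yaw":0,"claw":1},
  {"dx":0.1,"dy":0.4,"dz":-0.2,"yaw":0,"claw":1},
])

```text
time: 26.05
tool_pos: [0.5226, -0.0558, 0.2495]
tool_rot: [-0.0, 0.204, 0.979, -0.0]
contact_force: [0.3, -0.9, -0.0]
gripper_width: -0.004
grasp_force: 0.0
```

Run:
```python
from h import *
import cv2
f=lambda im,x,y,w,h,k:cv2.resize(im[y:y+h,x:x+w,::-1],(w*k,h*k),interpolation=cv2.INTER_CUBIC)
a=f(manip.grab_frame("top"),370,135,100,130,4);b=f(manip.grab_frame("side"),245,115,100,90,4)
c=np.zeros((520,800,3),np.uint8);c[:,:400]=a;c[:360,400:]=b
cv2.imwrite("pics/c8.png",c)
B=np.array([.918,-.3955]);pan=np.array([.537,-.269])
for q in(-.064,-.058):print((proj("top",[*(pan+q*B),.16])-[370,135])*4)
```

```text
[210.8 329.2]
[214. 320.]
```

View pics/c8.png

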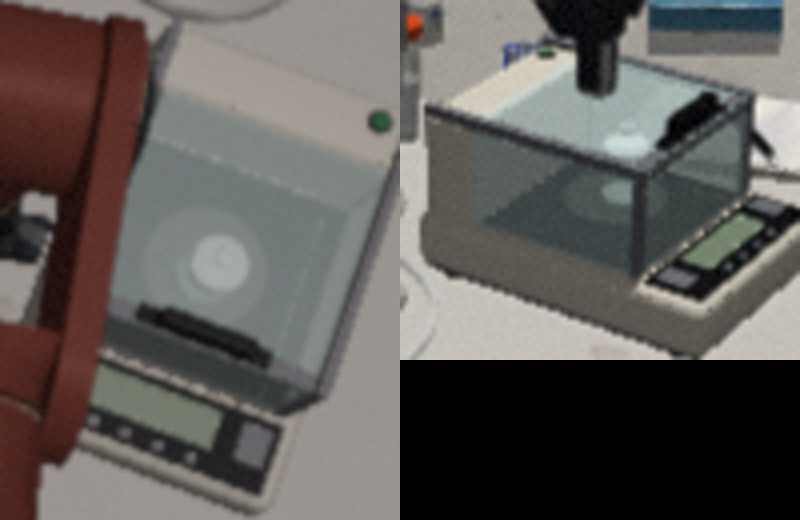

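The pane is shut: the handle is at crop (205,332), against (211,329) expected. The bottle stands upright near the middle of the pan.

```bash
python3 -c "
from plant import manip
print(manip.job_done())"
```

```text
the job is handed in; nothing more can be done
None
```

The tall bottle is standing upright near the middle of the weighing pan with the pane slid fully shut, and I handed the job in at about 26 s; the hand-in returned no verdict.

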